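Bring the onyx goblet's light plinth up to the green mark

ROBOT

A 6-joint arm with a two-finger parallel gripper is mounted at the origin on the work surface. World frame = base frame: x ahead of the robot, y to its left, z up, the work surface at z = 0. Lengths are in mm, angles in rad, forces in N, time in s.
With the tool pointing down it reaches from about 400 to 925 mm from the base axis. Payload 12.5 kg.
Tool frame: the origin (TCP) lies midway between the tips of the shut fingers; the grasp point (between the pads) lies 19 mm behind it; z points along the fingers, y is the direction in which the jaws open and shut (so a half turn about z gives the same grasp; the last joint's range is limited). The gripper opens to 95 mm and grips with 3 to 60 N. Pads are 20 mm wide; open, the fingers measure 119 mm over their backs; the gripper's body (75 mm by 180 mm) begins 59 mm behind the grasp point.
Start: joints at [-1.433, 0.491, 1.559, -0, 1.092, -0.106], TCP at [150.892, -606.53, 214.661] pointing down, gripper open.
Joint ranges: [-3.1, 3.1], [-0.84, 2.19], [0.05, 2.79], [-1.13, 4.28], [0.06, 2.93], [-2.69, 2.69]. Speed limits (rad/s): [2.22, 2.22, 2.79, 3.14, 3.14, 3.14].

INTERFACE

Orientations are given as [roll, pitch, yaw] about the fixed x, y, z axes, in that order (R = Rz(yaw) Ry(pitch) Rx(roll)).
In Python, from cell import * gives the robot as it stands. The module is installed in compiled form; this text tells all that it offers.
- The arm moves only by the tool carry_out, never from a script. Its argument "moves" is a list of rows, each an object of numbers: "dx", "dy", "dz": the shift along the tool's x, y, z in m; "twist": the turn about the tool's z in degrees. A call has 1 to 5 rows; each row is the pose to reach, as a shift and turn from the pose commanded when the call began, along the tool's axes at that moment; what a row does not reach only later rows make up. A row lasts 1/10 s, in which the tool goes at most 50 mm and 8.59 degrees, less where a joint would pass 70% of its speed; a pose out of reach is approached as far as the arm can. A call with a gripper value outside its range is refused whole. "grip" is the finger opening in m, from 0 to 0.0951, set as the call begins (left out, the last holds). The fingers move at their own pace and stop on an object; the grip force is fixed at half the most. Time passes only in rows, so rows that repeat a pose let the fingers close. It gives the time, the measured TCP pose, the force and the opening at its end, in the units of the state.
- state(): the state, without advancing time (a new reading comes with each control period).
- read_camera(name): name is "scene" or "top" or "wrist"; returns (picture, depth): 480x640x3 uint8, red, green, blue; 480x640 float32, mm along the optical axis (not along the pixel's ray), 0 where there is no reading.
- camera_info(name): a dict with "mtx" (3x3 intrinsics, pixels), "R" (3x3) and "t" (3): a world point X has camera coordinates R X + t. Camera axes: x right, y down, z forward; pixel columns grow to the right and rows downward; lengths in mm; the calibration is good to about 2 mm. A picture is of the moment at which its call begins: read the wrist's pose just before it. camera_info takes no time and is no camera call; for the wrist camera it gives the pose at the moment of the call.
- job_done(): hands the job in, once; it reports no verdict.
The state is a dict: "t": time; "joints": joint angles; "qvel": joint speeds; "tau": joint torques, N m; "eef_pos": TCP position; "tcp_rot": TCP orientation; "ft_force": force on the tool from outside, world axes, zero at the start; "moment": the same for the moment, N m; "opening": opening from 0.0 (shut) to 1.0 (fully open).
Only numpy, scipy, OpenCV 4.12 (cv2) and the standard library are available. Lean on these libraries where they do the work, as an engineer would, in place of code of your own. Each camera call takes 0.05 s, during which the arm holds its last target. There are 200 camera calls.

TASK

Two light plinths stand on the bench of the stoneware storeroom, each with its own dimmer lever in front. Turn up the light under the ivory onyx goblet: swing the dimmer lever of the plinth the goblet stands on to its green mark, leave it standing there and let go. Leave the other plinth's lever alone, and do not shift the goblet.

Things in the scene. Friction and masses are not known exactly. Their poses are not given: they have to be found in the camera images.
- dimmer (a joint): Angle (rad) of the lever of the goblet's plinth. 0 upright; negative leans to the front, away from the goblet (off, white mark at -0.8); positive leans back towards the goblet (red mark at +0.8). Green mark at +0.35. Stops at the white and red marks. Starts leaning to the front. Friction-stiff (1 N at the knob), no spring: it stays where left. Level hinge axis 50 mm above the bench.
- dimmer_knob (a point): Centre of the orange ball knob (30 mm) of that lever, 100 mm from the hinge on a 10 mm rod. Axes turn with the lever: z from the hinge out along the rod, y along the hinge axis, x the way the knob moves as the angle grows. The rod stands between two dark quadrant plates with the marks (52 mm radius about the hinge, 21 mm to either side), on an aluminium housing 125 x 70 x 45 mm.
- other_dimmer_knob (a point): Centre of the orange ball knob of the other plinth's identical lever, axes alike. It may stand at any angle; to be left alone. That plinth carries a red-brown stacked-stones vase, 120 mm high.
- goblet: Ivory onyx candle goblet, 150 mm high: a 100 mm wide drum on a short stem and an 84 mm foot. Origin: centre of its underside, z up. Loose, near the middle of its black plinth (180 x 180 x 35 mm with a light panel on top), whose centre lies 190 mm behind its lever's hinge. The two plinths may change places, left and right.

How it is judged:
By the outcome, as a careful person would: the job done as asked, in the order asked, and still so for the second after the job is handed in, with the robot touching nothing.
It also fails if it takes over 29 s, if anything falls off the work surface, if the arm or the gripper's body presses on something with over 40 N, if the wrist force passes 120 N, or if a joint passes its speed limit or range.

## Working session

There is one attempt and no reset: what is moved stays moved. The work goes in short steps, Python scripts to look and compute and a tool call to move; the robot and the scene stay as the last step left them, time stands still between calls to the robot, and variables do not carry over. Pictures are saved under pics/ and viewed, about 8 in all and at most 12, crops included, and the job is handed in when it is done.

Besides the shell and the picture viewer there is one more tool, called in YAML: its name, and indented under it one key for each argument. carry_out: Moves the arm, as the interface text tells. Its arguments: {"type":"object","properties":{"moves":{"type":"array","items":{"type":"object","properties":{"dx":{"type":"number"},"dy":{"type":"number"},"dz":{"type":"number"},"twist":{"type":"number"}}}},"grip":{"type":"number"}},"required":["moves"]}

```bash
mkdir -p pics; python3 - <<'E'
from cell import *
import cv2,numpy as np
s=state();print(s['t'],s['eef_pos'],s['tcp_rot'],s['opening'])
for n in('scene','top'):
    p,d=read_camera(n);i=camera_info(n);cv2.imwrite(f'pics/{n}0.png',p[:,:,::-1]);np.savez(f'{n}0.npz',p=p,d=d,**i)
    print(n,i['mtx'].tolist(),np.round(i['R'],3).tolist(),np.round(i['t'],1).tolist())
E
```

```text
0.0 [ 150.8471253  -606.27145919  214.05468076] [-3.14050929e+00 -1.14021277e-04  2.43809187e-01] 0.9975692595400885
scene [[515.819792141409, 0.0, 321.16701014697054], [0.0, 515.819792141409, 243.83011505432586], [0.0, 0.0, 1.0]] [[-0.62, 0.784, -0.017], [0.564, 0.431, -0.704], [-0.545, -0.446, -0.71]] [398.8, -242.6, 1313.8]
top [[489.6934388374083, 0.0, 312.0472498793479], [0.0, 489.6934388374083, 240.8603916829614], [0.0, 0.0, 1.0]] [[0.004, -1.0, -0.002], [-1.0, -0.004, -0.021], [0.021, 0.002, -1.0]] [-2.7, 603.1, 899.6]
```

View pics/scene0.png

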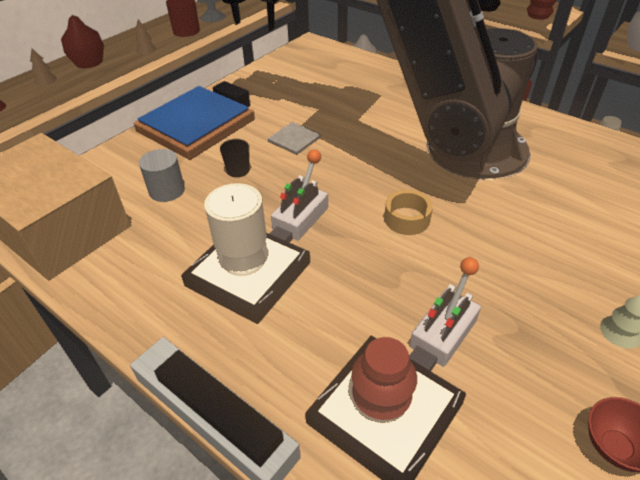

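View pics/top0.png

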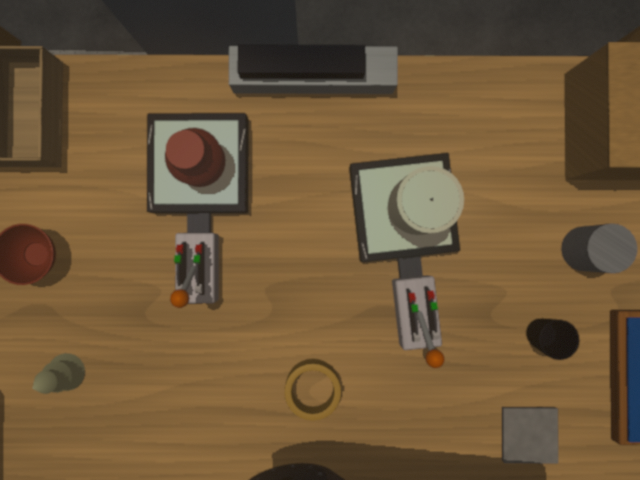

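The goblet stands on the right plinth in the top view. Its lever knob is near (435,358), with the housing near (418,313) and the plinth corners near (350,165), (447,154), (459,248) and (361,262). In the scene view its knob is at (314,156).

```bash
cat > h.py <<'E'
import numpy as np,cv2
def ray(i,uv):
    d=i['R'].T@np.linalg.inv(i['mtx'])@np.array([uv[0],uv[1],1.]);return -i['R'].T@i['t'],d/np.linalg.norm(d)
def onz(i,uv,z):
    o,d=ray(i,uv);return o+d*(z-o[2])/d[2]
def tri(a,b):
    A=np.zeros((3,3));y=np.zeros(3)
    for o,d in(a,b):
        P=np.eye(3)-np.outer(d,d);A+=P;y+=P@o
    x=np.linalg.solve(A,y);return x,[round(float(np.linalg.norm((np.eye(3)-np.outer(d,d))@(x-o))),1) for o,d in(a,b)]
def blobs(p,lo,hi,amin=40):
    m=cv2.inRange(cv2.cvtColor(p,cv2.COLOR_RGB2HSV),np.array(lo),np.array(hi))
    n,l,s,c=cv2.connectedComponentsWithStats(m);return [(c[k].round(1),s[k]) for k in range(1,n) if s[k,4]>=amin],l
ORANGE=((6,190,120),(14,255,255))
E
python3 - <<'E'
from h import *
T=dict(np.load('top0.npz'));S=dict(np.load('scene0.npz'))
kt=blobs(T['p'],*ORANGE)[0];ks=blobs(S['p'],*ORANGE)[0]
print(kt);print(ks)
near=lambda b,q:min((x[0] for x in b),key=lambda c:np.hypot(*(c-np.array(q))))
for a,b in(((435,358),(314,156)),((180,298),(469,266))):
    print('knob',tri(ray(T,near(kt,a)),ray(S,near(ks,b))))
hs=cv2.cvtColor(T['p'],cv2.COLOR_RGB2HSV)
for q in((356,200),(455,245),(400,290),(435,340),(403,340),(435,200),(390,210)):print(q,hs[q[1],q[0]],T['d'][q[1],q[0]])
# height map from depth
v,u=np.mgrid[:480,:640];d=T['d'];K=T['mtx']
X=np.stack([(u-K[0,2])/K[0,0]*d,(v-K[1,2])/K[1,1]*d,d],-1)-T['t'];W=X@T['R']
np.save('W.npy',W)
for nm,(u0,u1,v0,v1),(z0,z1) in(('housing',(385,450,265,360),(38,50)),('plinth',(335,475,140,275),(28,42)),('goblet',(380,480,150,250),(135,170))):
    m=np.zeros(d.shape,np.uint8);m[v0:v1,u0:u1]=((W[...,2]>z0)&(W[...,2]<z1)&(d>0))[v0:v1,u0:u1]
    n,l,s,c=cv2.connectedComponentsWithStats(m);k=1+np.argmax(s[1:,4]);P=W[l==k]
    r=cv2.minAreaRect(P[:,:2].astype(np.float32));print(nm,len(P),r,np.median(P[:,2]))
    print(cv2.boxPoints(r).round(0).tolist())
im=cv2.resize(T['p'][260:380,370:470,::-1],None,fx=5,fy=5,interpolation=cv2.INTER_CUBIC);cv2.imwrite('pics/c1.png',im)
E
```

```text
[(array([176.9, 298. ]), array([171, 291,  13,  15, 160], dtype=int32)), (array([435.1, 358.9]), array([428, 352,  15,  15, 172], dtype=int32))]
[]Traceback (most recent call last):
  File "<stdin>", line 7, in <module>
  File "<stdin>", line 5, in <lambda>
ValueError: min() iterable argument is empty
```

```bash
sed -i 's/^ORANGE.*/ORANGE=((4,170,120),(15,255,255))/' h.py
cat > m.py <<'E'
from h import *
T=dict(np.load('top0.npz'));S=dict(np.load('scene0.npz'))
hs=cv2.cvtColor(S['p'],cv2.COLOR_RGB2HSV);print(hs[156,314],hs[266,469])
kt=blobs(T['p'],*ORANGE)[0];ks=blobs(S['p'],*ORANGE)[0]
print(kt);print(ks)
near=lambda b,q:min((x[0] for x in b),key=lambda c:np.hypot(*(c-np.array(q))))
for a,b in(((435,358),(314,156)),((180,298),(469,266))):
    print('knob',tri(ray(T,near(kt,a)),ray(S,near(ks,b))))
v,u=np.mgrid[:480,:640];d=T['d'];K=T['mtx']
X=np.stack([(u-K[0,2])/K[0,0]*d,(v-K[1,2])/K[1,1]*d,d],-1)-T['t'];W=X@T['R']
for nm,(u0,u1,v0,v1),(z0,z1) in(('housing',(385,450,265,360),(38,50)),('plinth',(335,475,140,275),(28,42)),('goblet',(380,480,150,250),(135,170))):
    m=np.zeros(d.shape,np.uint8);m[v0:v1,u0:u1]=((W[...,2]>z0)&(W[...,2]<z1)&(d>0))[v0:v1,u0:u1]
    n,l,s,c=cv2.connectedComponentsWithStats(m);k=1+np.argmax(s[1:,4]);P=W[l==k]
    r=cv2.minAreaRect(P[:,:2].astype(np.float32));print(nm,len(P),r,np.median(P[:,2]))
    print(cv2.boxPoints(r).round(0).tolist())
im=cv2.resize(T['p'][260:380,370:470,::-1],None,fx=5,fy=5,interpolation=cv2.INTER_CUBIC);cv2.imwrite('pics/c1.png',im)
E
python3 m.py
```

```text
[ 10 176 223] [ 10 175 227]
[(array([176.6, 298. ]), array([170, 291,  14,  15, 169], dtype=int32)), (array([435.1, 358.9]), array([428, 352,  15,  15, 172], dtype=int32))]
[(array([313.6, 155.6]), array([308, 150,  12,  12, 118], dtype=int32)), (array([469.6, 265.2]), array([462, 258,  16,  16, 197], dtype=int32))]
knob (array([ 414.17587955, -197.39621366,  129.86065201]), [0.8, 0.8])
knob (array([510.94457119, 209.42948018, 144.22116446]), [1.9, 1.9])
housing 1588 ((476.42535400390625, -189.38265991210938), (125.53022003173828, 70.76529693603516), 6.312608242034912) 44.68932543112793
[[410.0, -161.0], [418.0, -231.0], [543.0, -218.0], [535.0, -147.0]]
plinth 6226 ((665.3255615234375, -167.41311645507812), (180.47769165039062, 180.5756072998047), 6.774528980255127) 34.95143320192949
[[565.0, -88.0], [586.0, -268.0], [766.0, -246.0], [744.0, -67.0]]
goblet 228 ((650.704345703125, -146.76934814453125), (95.53145599365234, 36.181114196777344), 22.38805389404297) 152.3645515114751
[[600.0, -148.0], [613.0, -182.0], [702.0, -145.0], [688.0, -112.0]]
```

View pics/c1.png

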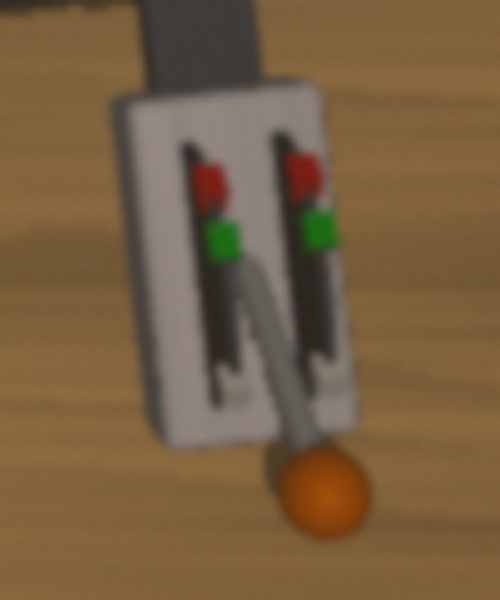

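The knob is at about (414,-197,130) and the hinge at (476.5,-189.4,50). The lever direction is yaw 0.115, and the lever now stands at about -0.66. I'll approach from above, with the jaws opening along the hinge axis.

carry_out:
  moves:
    - {"dx": 0.032, "dy": -0.03, "twist": 2}
    - {"dx": 0.064, "dy": -0.06, "twist": 4}
    - {"dx": 0.097, "dy": -0.091, "twist": 7.4}
    - {"dx": 0.13, "dy": -0.122, "twist": 7.4}
    - {"dx": 0.162, "dy": -0.152, "twist": 7.4}
  grip: 0.07

```text
schema error: expected keys dx, dy, dz, twist
```

carry_out:
  moves:
    - {"dx": 0.032, "dy": -0.03, "dz": 0, "twist": 2}
    - {"dx": 0.064, "dy": -0.06, "dz": 0, "twist": 4}
    - {"dx": 0.097, "dy": -0.091, "dz": 0, "twist": 7.4}
    - {"dx": 0.13, "dy": -0.122, "dz": 0, "twist": 7.4}
    - {"dx": 0.162, "dy": -0.152, "dz": 0, "twist": 7.4}
  grip: 0.07

```text
t: 0.6
eef_pos: [272.0, -418.1, 214.5]
tcp_rot: [-3.141, 0.0, 0.114]
ft_force: [0.5, -0.1, 0.4]
opening: 0.743
```

```bash
cat > go.py <<'E'
import sys,numpy as np
from cell import *
from scipy.spatial.transform import Rotation as Ro
s=state();p=np.array(s['eef_pos']);R=Ro.from_euler('xyz',s['tcp_rot'])
print('t',s['t'],p.round(1),np.round(s['tcp_rot'],4),'F',np.round(s['ft_force'],1),'op',s['opening'])
H=np.array([476.5,-189.4,50]);y=.1155;D=np.array([np.cos(y),np.sin(y),0])
def knob(a,off=0): return H+100*(np.sin(a)*D+np.cos(a)*np.array([0,0,1]))
if len(sys.argv)>1:
    for q in eval(sys.argv[1]): print(np.round(R.inv().apply(np.array(q)-p)/1000,4))
print('twist to yaw',np.degrees(s['tcp_rot'][2]-y).round(2))
E
python3 go.py "[[414,-197.4,214]]"
```

```text
t 0.6 [ 272.  -418.1  214.5] [-3.1413  0.      0.1142] F [ 0.5 -0.1  0.4] op 0.7428198159224799
[ 0.1662 -0.2031  0.0005]
twist to yaw -0.07
```

carry_out:
  moves:
    - {"dx": 0.03, "dy": -0.037, "dz": 0, "twist": 0}
    - {"dx": 0.06, "dy": -0.074, "dz": 0, "twist": 0}
    - {"dx": 0.09, "dy": -0.11, "dz": 0, "twist": 0}
    - {"dx": 0.12, "dy": -0.147, "dz": 0, "twist": 0}
    - {"dx": 0.15, "dy": -0.183, "dz": 0, "twist": 0}

```text
t: 1.1
eef_pos: [400.1, -219.1, 214.6]
tcp_rot: [-3.142, 0.0, 0.114]
ft_force: [0.8, -0.3, 0.0]
opening: 0.737
```

```bash
python3 go.py "[[414,-197.4,160],[414,-197.4,112]]"; python3 - <<'E'
from cell import *
from h import *
i=camera_info('wrist');p,d=read_camera('wrist');cv2.imwrite('pics/w1.png',p[:,:,::-1])
for c,s in blobs(p,*ORANGE)[0]:print(c,s,onz(i,c,129.9))
E
```

```text
t 1.1 [ 400.1 -219.1  214.6] [-3.1416e+00  1.0000e-04  1.1440e-01] F [ 0.8 -0.3  0. ] op 0.7366165957808677
[ 0.0163 -0.02    0.0546]
[ 0.0163 -0.02    0.1026]
twist to yaw -0.06
[281.5 221.2] [ 258  200   48   43 1587] [ 417.99130892 -194.28397604  129.9       ]
```

View pics/w1.png

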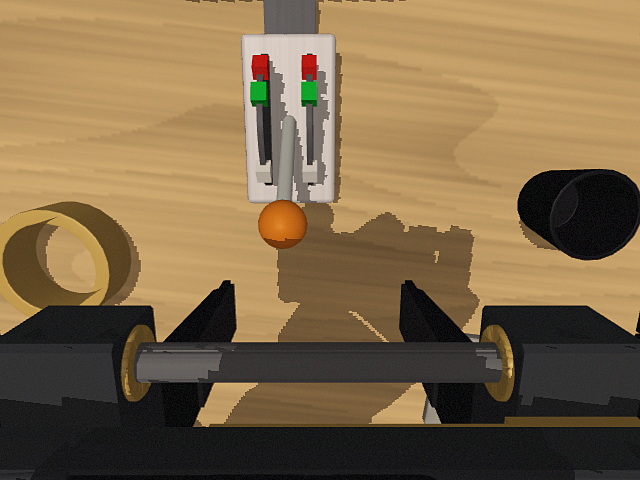

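The wrist picture shows the knob at (282,224), just ahead of the fingers. The housing fills (243-338, 35-202). The wrist estimate is about 3 mm off the fixed cameras' one, so I'll aim between them and descend.

carry_out:
  moves:
    - {"dx": 0.017, "dy": -0.0215, "dz": 0, "twist": 0}
    - {"dx": 0.017, "dy": -0.0215, "dz": 0.03, "twist": 0}
    - {"dx": 0.017, "dy": -0.0215, "dz": 0.065, "twist": 0}
    - {"dx": 0.017, "dy": -0.0215, "dz": 0.1, "twist": 0}
    - {"dx": 0.017, "dy": -0.0215, "dz": 0.1, "twist": 0}

```text
t: 1.65
eef_pos: [412.3, -196.6, 111.6]
tcp_rot: [-3.137, 0.005, 0.115]
ft_force: [0.1, -0.1, 0.6]
opening: 0.738
```

```bash
python3 go.py; python3 - <<'E'
from cell import *
from h import *
i=camera_info('wrist');p,d=read_camera('wrist');cv2.imwrite('pics/w2.png',p[:,:,::-1]);np.savez('w2.npz',p=p,d=d,**i)
for c,s in blobs(p,*ORANGE)[0]:print(c,s,onz(i,c,129.9))
E
```

```text
t 1.65 [ 412.3 -196.6  111.6] [-3.1373  0.0052  0.1148] F [ 0.1 -0.1  0.6] op 0.7379920771602563
twist to yaw -0.04
[315.9 317.3] [ 283  287   68   55 2923] [ 416.56883375 -194.59641602  129.9       ]
```

View pics/w2.png

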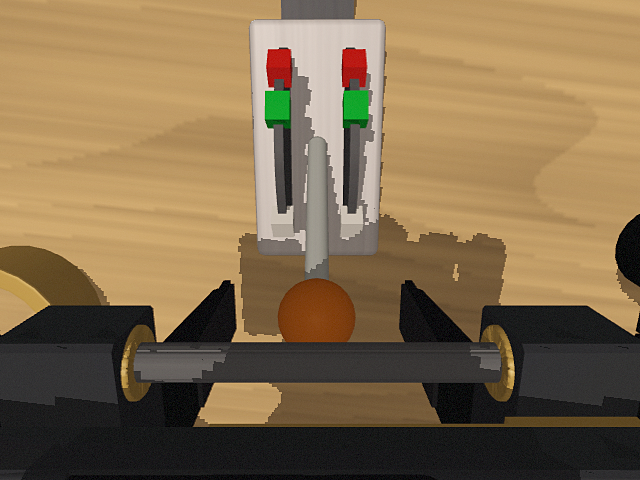

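The fingers straddle the knob: its centre is at column 316 and the jaw centre is at about 318. I'll shift slightly forward and close.

carry_out:
  moves:
    - {"dx": 0.002, "dy": 0, "dz": 0, "twist": 0}
    - {"dx": 0.002, "dy": 0, "dz": 0, "twist": 0}
    - {"dx": 0.002, "dy": 0, "dz": 0, "twist": 0}
    - {"dx": 0.002, "dy": 0, "dz": 0, "twist": 0}
    - {"dx": 0.002, "dy": 0, "dz": 0, "twist": 0}
  grip: 0.02

```text
t: 2.2
eef_pos: [416.0, -197.5, 115.1]
tcp_rot: [3.141, -0.001, 0.115]
ft_force: [1.1, 0.5, 0.2]
opening: 0.369
```

```bash
python3 go.py; python3 - <<'E'
from h import *
w=dict(np.load('w2.npz'))
# housing top face and green marks from wrist depth
v,u=np.mgrid[:480,:640];d=w['d'];K=w['mtx']
W=(np.stack([(u-K[0,2])/K[0,0]*d,(v-K[1,2])/K[1,1]*d,d],-1)-w['t'])@w['R']
m=np.zeros(d.shape,np.uint8);m[10:265,240:395]=((abs(W[...,2]-45)<4)&(d>0))[10:265,240:395]
r=cv2.minAreaRect(W[m>0][:,:2].astype(np.float32));print(r,np.median(W[m>0][:,2]))
for nm,lo,hi in(('g',(50,150,60),(70,255,255)),('r',(0,180,100),(3,255,255))):
    for c,s in blobs(w['p'],lo,hi,100)[0]:print(nm,c,s,W[int(c[1]),int(c[0])].round(1))
E
```

```text
t 2.2 [ 416.  -197.5  115.1] [ 3.1409e+00 -7.0000e-04  1.1470e-01] F [1.1 0.5 0.2] op 0.3688310317281566
twist to yaw -0.05
((477.3668212890625, -187.64659118652344), (123.70504760742188, 69.65553283691406), 6.6504950523376465) 43.94525143482034
g [277.2 108.1] [265  90  26  39 878] [ 491.6 -169.9   98.5]
g [355.  107.9] [343  90  26  38 878] [ 495.6 -201.2   98.8]
r [278.8  66. ] [266  49  25  39 791] [ 508.6 -167.9   88.7]
r [353.6  66.1] [342  49  25  38 791] [ 512.1 -198.8   89. ]
```

carry_out:
  moves:
    - {"dx": 0, "dy": 0, "dz": 0, "twist": 0}
    - {"dx": 0, "dy": 0, "dz": 0, "twist": 0}
    - {"dx": 0, "dy": 0, "dz": 0, "twist": 0}

```text
t: 2.5
eef_pos: [414.9, -196.1, 114.4]
tcp_rot: [-3.139, 0.002, 0.114]
ft_force: [-1.5, 8.6, 1.8]
opening: 0.3
```

```bash
sed -i 's/476.5,-189.4,50/477,-189,50/' go.py; python3 go.py; python3 - <<'E'
import numpy as np
k0=None
for a in(-.65,-.4,-.15,.1,.25,.35,.4):
    k=100*np.array([np.sin(a),np.cos(a)]);k0=k if k0 is None else k0;print(a,(k-k0).round(1),k.round(1))
E
```

```text
t 2.5 [ 414.9 -196.1  114.4] [-3.1389e+00  2.0000e-03  1.1430e-01] F [-1.5  8.6  1.8] op 0.30040635544725364
twist to yaw -0.07
-0.65 [0. 0.] [-60.5  79.6]
-0.4 [21.6 12.5] [-38.9  92.1]
-0.15 [45.6 19.3] [-14.9  98.9]
0.1 [70.5 19.9] [10.  99.5]
0.25 [85.3 17.3] [24.7 96.9]
0.35 [94.8 14.3] [34.3 93.9]
0.4 [99.5 12.5] [38.9 92.1]
```

Held: the opening is about 28.5 mm and the side force is 8.6 N. Now I'll swing along the arc.

carry_out:
  moves:
    - {"dx": 0.0082, "dy": 0, "dz": -0.0056, "twist": 0}
    - {"dx": 0.017, "dy": 0, "dz": -0.0104, "twist": 0}
    - {"dx": 0.0262, "dy": 0, "dz": -0.0143, "twist": 0}
    - {"dx": 0.0358, "dy": 0, "dz": -0.0173, "twist": 0}
    - {"dx": 0.0456, "dy": 0, "dz": -0.0193, "twist": 0}

```text
t: 3.0
eef_pos: [460.2, -190.8, 133.8]
tcp_rot: [-3.139, 0.003, 0.114]
ft_force: [-2.9, 7.7, 1.0]
opening: 0.306
```

carry_out:
  moves:
    - {"dx": 0.0099, "dy": 0, "dz": -0.001, "twist": 0}
    - {"dx": 0.0199, "dy": 0, "dz": -0.001, "twist": 0}
    - {"dx": 0.0299, "dy": 0, "dz": 0, "twist": 0}
    - {"dx": 0.0396, "dy": 0, "dz": 0.002, "twist": 0}
    - {"dx": 0.0464, "dy": 0, "dz": 0.004, "twist": 0}

```text
t: 3.5
eef_pos: [507.6, -185.4, 130.5]
tcp_rot: [-3.14, -0.0, 0.114]
ft_force: [-1.2, 11.2, 11.6]
opening: 0.296
```

```bash
python3 go.py; cat > look.py <<'E'
import sys
from cell import *
from h import *
q=sys.argv[1];r={}
for n in('scene','top','wrist'):
    i=camera_info(n);p,d=read_camera(n);cv2.imwrite(f'pics/{n}{q}.png',p[:,:,::-1]);r[n]=(p,i,d)
    for c,s in blobs(p,*ORANGE)[0]:
        o,dd=ray(i,c);H=np.array([477,-189,50.]);y=.1155;D=np.array([np.cos(y),np.sin(y),0]);N=np.array([-D[1],D[0],0])
        k=o+dd*((H-o)@N)/(dd@N);e=k-H
        f=lambda a:np.cross(H+100*(np.sin(a)*D+np.cos(a)*np.array([0,0,1]))-o,dd)
        aa=np.linspace(-.8,.8,1601);er=[np.linalg.norm(f(a)) for a in aa];j=int(np.argmin(er))
        print(n,c,s.tolist(),'angle',aa[j].round(3),'miss',round(er[j],1))
E
python3 look.py A
```

```text
t 3.5 [ 507.6 -185.4  130.5] [-3.1397 -0.      0.1144] F [-1.2 11.2 11.6] op 0.2962082578482191
twist to yaw -0.06
scene [469.8 265.1] [462, 258, 16, 16, 183] angle -0.8 miss 384.8
top [177.4 298.3] [170, 290, 16, 18, 211] angle 0.414 miss 380.8
top [621.7 334.3] [620, 313, 8, 55, 147] angle -0.098 miss 246.5
wrist [316.5 329. ] [282, 312, 72, 30, 1671] angle 0.297 miss 1.3
wrist [316.1 384.6] [299, 383, 35, 5, 128] angle 0.074 miss 1.5
```

View pics/wristA.png

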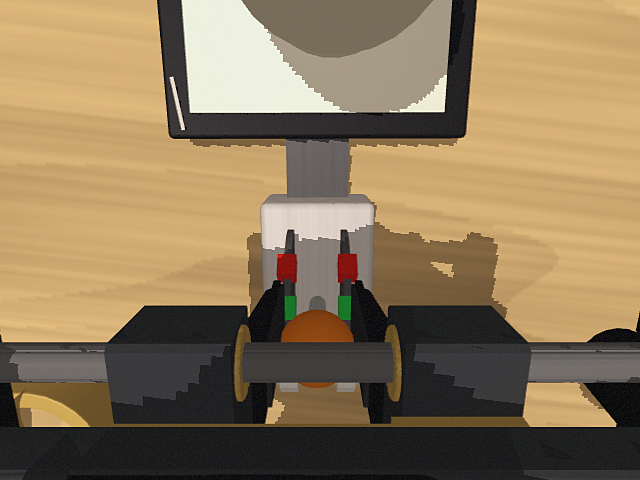

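The knob is held at (317,349), with the green marks just ahead at row 306. The fixed cameras' view of it is hidden by the arm. I'll work out the angle from the knob's circle.

```bash
python3 - <<'E'
from cell import *
from h import *
i=camera_info('wrist')
H=np.array([477,-189,50.]);y=.1155;D=np.array([np.cos(y),np.sin(y),0])
for rr in(347,349,351):
    o,dd=ray(i,(317.5,rr));aa=np.linspace(-.8,.8,1601)
    er=[np.linalg.norm(np.cross(H+100*(np.sin(a)*D+np.cos(a)*np.array([0,0,1]))-o,dd)) for a in aa];j=int(np.argmin(er));print(rr,aa[j],er[j])
E
```

```text
347 0.22399999999999998 0.9698491979856942
349 0.21599999999999997 0.9705465285457113
351 0.20799999999999996 0.9713379516153202
```

The wrist view gives 0.22 and the arm pose about 0.31, so the ball may have slid in the pads. I'll let go, back off and measure with a free view.

carry_out:
  moves:
    - {"dx": 0, "dy": 0, "dz": 0, "twist": 0}
    - {"dx": 0, "dy": 0, "dz": 0, "twist": 0}
    - {"dx": 0, "dy": 0, "dz": 0, "twist": 0}
    - {"dx": 0, "dy": 0, "dz": 0, "twist": 0}
    - {"dx": 0, "dy": 0, "dz": 0, "twist": 0}
  grip: 0.07

```text
t: 4.15
eef_pos: [507.2, -187.1, 129.9]
tcp_rot: [3.142, 0.0, 0.114]
ft_force: [0.5, -1.0, -0.2]
opening: 0.658
```

carry_out:
  moves:
    - {"dx": 0, "dy": 0, "dz": -0.03, "twist": 0}
    - {"dx": 0, "dy": 0, "dz": -0.06, "twist": 0}
    - {"dx": -0.03, "dy": 0, "dz": -0.08, "twist": 0}
    - {"dx": -0.065, "dy": 0, "dz": -0.08, "twist": 0}
    - {"dx": -0.1, "dy": 0, "dz": -0.08, "twist": 0}

```text
t: 4.65
eef_pos: [406.9, -198.4, 210.4]
tcp_rot: [3.141, -0.001, 0.115]
ft_force: [0.2, -0.2, 0.8]
opening: 0.736
```

```bash
python3 go.py; python3 look.py B
```

```text
t 4.65 [ 406.9 -198.4  210.4] [ 3.1406e+00 -9.0000e-04  1.1520e-01] F [ 0.2 -0.2  0.8] op 0.7363184716299876
twist to yaw -0.02
scene [291.2 168.5] [285, 162, 14, 14, 134] angle 0.188 miss 2.2
scene [469.6 265.2] [462, 258, 16, 16, 194] angle -0.8 miss 384.6
top [176.9 298.2] [170, 291, 15, 16, 188] angle 0.414 miss 381.4
top [432.  308.3] [424, 301, 17, 16, 197] angle 0.191 miss 0.7
wrist [314.4  88.3] [285, 59, 60, 60, 2745] angle 0.215 miss 1.6
```

View pics/wristB.png

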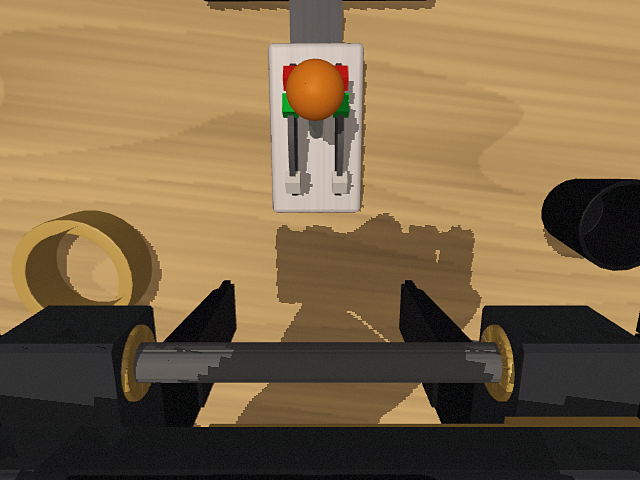

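The lever now stands at about 0.20; top and scene give 0.19 and the wrist 0.215. The ball slid in the pads. I'll finish by pushing it from the front with shut fingers.

carry_out:
  moves:
    - {"dx": 0, "dy": -0.001, "dz": 0.02, "twist": 0}
    - {"dx": 0, "dy": -0.001, "dz": 0.04, "twist": 0}
    - {"dx": 0, "dy": -0.001, "dz": 0.06, "twist": 0}
    - {"dx": 0, "dy": -0.001, "dz": 0.073, "twist": 0}
    - {"dx": 0, "dy": -0.001, "dz": 0.073, "twist": 0}
  grip: 0

```text
t: 5.3
eef_pos: [408.0, -197.1, 135.5]
tcp_rot: [-3.14, 0.002, 0.115]
ft_force: [0.2, 0.2, 0.4]
opening: 0.369
```

carry_out:
  moves:
    - {"dx": 0, "dy": 0, "dz": 0, "twist": 0}
    - {"dx": 0.02, "dy": 0, "dz": 0, "twist": 0}
    - {"dx": 0.04, "dy": 0, "dz": 0, "twist": 0}
    - {"dx": 0.055, "dy": 0, "dz": 0, "twist": 0}
    - {"dx": 0.055, "dy": 0, "dz": 0, "twist": 0}

```text
t: 5.8
eef_pos: [464.4, -191.2, 137.7]
tcp_rot: [3.14, -0.002, 0.116]
ft_force: [-0.8, 0.5, 0.8]
opening: 0.011
```

```bash
python3 go.py
```

```text
t 5.8 [ 464.4 -191.2  137.7] [ 3.1402e+00 -1.9000e-03  1.1570e-01] F [-0.8  0.5  0.8] op 0.011095721285185326
twist to yaw 0.01
```

carry_out:
  moves:
    - {"dx": 0.006, "dy": 0, "dz": 0, "twist": 0}
    - {"dx": 0.011, "dy": 0, "dz": 0, "twist": 0}
    - {"dx": 0.015, "dy": 0, "dz": 0, "twist": 0}
    - {"dx": 0.019, "dy": 0, "dz": 0, "twist": 0}
    - {"dx": 0.019, "dy": 0, "dz": 0, "twist": 0}

```text
t: 6.3
eef_pos: [481.7, -188.9, 136.9]
tcp_rot: [3.141, -0.0, 0.115]
ft_force: [0.1, 0.6, -0.0]
opening: 0.001
```

carry_out:
  moves:
    - {"dx": -0.03, "dy": 0, "dz": 0, "twist": 0}
    - {"dx": -0.07, "dy": 0, "dz": -0.02, "twist": 0}
    - {"dx": -0.08, "dy": 0, "dz": -0.06, "twist": 0}
    - {"dx": -0.08, "dy": 0, "dz": -0.075, "twist": 0}
    - {"dx": -0.08, "dy": 0, "dz": -0.075, "twist": 0}

```text
t: 6.8
eef_pos: [402.4, -198.7, 214.1]
tcp_rot: [3.138, -0.004, 0.114]
ft_force: [0.8, 0.1, 0.0]
opening: 0.004
```

```bash
python3 go.py; python3 look.py C
```

```text
t 6.8 [ 402.4 -198.7  214.1] [ 3.1383 -0.0037  0.1141] F [0.8 0.1 0. ] op 0.003992796652809287
twist to yaw -0.08
scene [288.1 172.7] [282, 167, 13, 13, 132] angle 0.303 miss 2.1
scene [469.7 265.1] [462, 258, 16, 16, 194] angle -0.8 miss 384.7
top [177.  298.2] [170, 291, 15, 16, 187] angle 0.414 miss 381.3
top [430.7 300.5] [423, 293, 16, 16, 197] angle 0.314 miss 0.7
wrist [315.2  58.8] [287, 29, 59, 61, 2726] angle 0.337 miss 1.7
```

The mean is about 0.31 (0.303, 0.314, 0.337). I'll push about 3.5 mm further.

carry_out:
  moves:
    - {"dx": 0, "dy": 0, "dz": 0.04, "twist": 0}
    - {"dx": 0.02, "dy": 0, "dz": 0.075, "twist": 0}
    - {"dx": 0.05, "dy": 0, "dz": 0.075, "twist": 0}
    - {"dx": 0.07, "dy": 0, "dz": 0.075, "twist": 0}
    - {"dx": 0.076, "dy": 0, "dz": 0.075, "twist": 0}

```text
t: 7.45
eef_pos: [478.5, -188.8, 135.2]
tcp_rot: [-3.14, 0.002, 0.116]
ft_force: [-0.3, -0.2, -0.4]
opening: 0.011
```

carry_out:
  moves:
    - {"dx": 0.003, "dy": 0, "dz": 0, "twist": 0}
    - {"dx": 0.006, "dy": 0, "dz": 0, "twist": 0}
    - {"dx": 0.0075, "dy": 0, "dz": 0, "twist": 0}
    - {"dx": 0.0075, "dy": 0, "dz": 0, "twist": 0}

```text
t: 7.85
eef_pos: [484.4, -188.5, 137.0]
tcp_rot: [-3.142, 0.0, 0.114]
ft_force: [-0.3, -0.1, -0.4]
opening: 0.007
```

carry_out:
  moves:
    - {"dx": -0.03, "dy": 0, "dz": 0, "twist": 0}
    - {"dx": -0.07, "dy": 0, "dz": -0.02, "twist": 0}
    - {"dx": -0.08, "dy": 0, "dz": -0.06, "twist": 0}
    - {"dx": -0.08, "dy": 0, "dz": -0.075, "twist": 0}
    - {"dx": -0.08, "dy": 0, "dz": -0.075, "twist": 0}

```text
t: 8.35
eef_pos: [405.6, -198.3, 214.2]
tcp_rot: [3.138, -0.004, 0.114]
ft_force: [-0.0, -0.5, -0.9]
opening: 0.006
```

```bash
python3 go.py; python3 look.py D; python3 - <<'E'
import cv2
a=cv2.imread('pics/sceneD.png')[140:330,170:350];b=cv2.imread('pics/topD.png')[140:360,340:480]
a=cv2.resize(a,(436,460),interpolation=cv2.INTER_CUBIC);b=cv2.resize(b,(293,460),interpolation=cv2.INTER_CUBIC)
cv2.imwrite('pics/cD.png',cv2.hconcat([a,b]))
E
```

```text
t 8.35 [ 405.6 -198.3  214.2] [ 3.1382 -0.0038  0.1138] F [-0.  -0.5 -0.9] op 0.005746503138668112
twist to yaw -0.1
scene [287.3 173.8] [281, 168, 14, 13, 135] angle 0.332 miss 2.2
scene [469.6 265.2] [462, 258, 16, 16, 198] angle -0.8 miss 384.6
top [177.  298.2] [170, 291, 15, 16, 189] angle 0.414 miss 381.3
top [430.5 298.8] [423, 292, 17, 15, 201] angle 0.341 miss 0.9
wrist [315.2  60.8] [287, 31, 57, 61, 2699] angle 0.364 miss 1.7
```

View pics/cD.png

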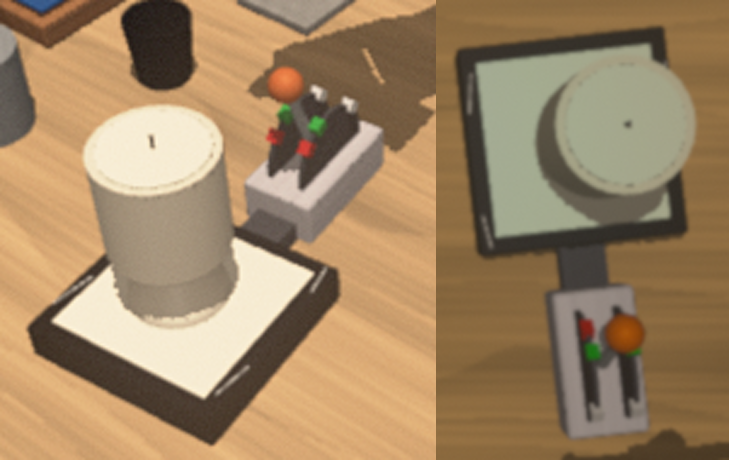

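The crop shows the rod standing between the two green marks (at about (286,114) and (316,124) in the crop). The three views give 0.332, 0.341 and 0.364, so about 0.345. The robot is clear, so I'm handing in.

```bash
python3 -c "
from cell import *
job_done()"
```

```text
the job is handed in; nothing more can be done
```

The dimmer lever of the goblet's plinth now stands at the green mark, at about +0.345 rad against the +0.35 asked. I handed in at about 8.5 s with the arm clear and touching nothing.

- **How it went:** I gripped the knob and swung it along its arc, but the ball slid in the pads and the lever stopped at about 0.20. I let go and backed off, then finished with two gentle pushes from the front with shut fingers.
- **Lever angle:** the last readings were 0.332 (scene), 0.341 (top) and 0.364 (wrist). They disagree by about 0.03 rad. The last picture shows the rod between the green marks.
- **Other lever and goblet:** the other plinth's knob is in the same place in the pictures, to within half a pixel. The goblet looks unmoved in the last picture, but I did not measure its position.
- **Forces:** the largest force components I read were about 12 N, while the knob was gripped.

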